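# Refit a relay in a packed row and set the speed selector

## Task

The fume extractor's new control panel is being made up on the bench and one plug-in relay is still out of its row. While the speed selector is still at off, set the spare relay upright into the empty socket between its neighbours, fully home and without lifting, tipping or shoving the other relays. Then turn the selector three clicks clockwise from its off stop, to speed three, and let go.

Things in the scene. Friction and masses are not known exactly. Their poses are not given: they have to be found in the camera images.
- spare_relay_mid (a point): The spare plug-in relay: off-white block, black foot, orange tab on top; 46 mm (its x) by 30 mm (its y) by 60 mm high, edges rounded by 3 mm, 0.11 kg, flat underneath. It stands upright on the bench left of the panel, turned up to 0.6 rad. The point is its centre, 30 mm above its foot. Grip it across the 46 mm, near the top. It fits either way round.
- socket_open_seat (a point): The empty socket, black with brass slots, 26.5 mm above the bench: the point is the middle of the flat seat for the relay's foot. x: across the row (along the relay's 46 mm), y: along the row, z up. The gap between the neighbours is 33 mm wide; at each end in x a lip 6 mm high leaves 49 mm. Home, the relay's centre is 30 mm above this point and its top level with its neighbours' tops.
- panel: The steel plate, 170 mm (x) by 320 mm (y), flat on the bench; origin at its middle, bench height. Along y: light breaker (left), five sockets at 31.5 mm pitch (the second, third or fourth is empty), dark monitor as tall as the relays, low terminals, selector. Grey trunking 40 mm high along the near side, 97 mm from the row's line; all within 35 mm of the relays' ends in x is under 35 mm high.
- relay_1_mid (a point): A relay already plugged in, same make and size as the spare, at its centre (30 mm above its foot). Only its weight and the lips of its socket hold it.
- relay_2_mid (a point): A relay already plugged in, same make and size as the spare, at its centre (30 mm above its foot). Only its weight and the lips of its socket hold it.
- relay_3_mid (a point): A relay already plugged in, same make and size as the spare, at its centre (30 mm above its foot). Only its weight and the lips of its socket hold it.
- relay_4_mid (a point): A relay already plugged in, same make and size as the spare, at its centre (30 mm above its foot). Only its weight and the lips of its socket hold it.
- selector (a joint): Speed selector, rotating in clicks of 30 degrees: 0 rad at the off stop, where it starts, growing clockwise seen from above: 0.524 one click, 1.047 two, 1.571 three (speed three), 2.094 four (the other stop). It springs to the nearer click with at most 0.1 N m; let go within 0.2 rad of a click it settles on it and stays there.
- selector_grip (a point): Point on the upright axis of the selector's black knob, which is a bar 35 mm long (its x), 11.5 mm thick (its y), 24 mm high. The bar's top is 10 mm above this point, the housing's top 18 mm below it. The frame turns with the knob; the white-marked end (+x) starts at the red off bar, dots (one to four) mark the speeds. The nearest taller part is 51 mm from the axis.
Mind the look-alikes: they are no part of the job. Leave any red or turquoise look-alike of the part that bears spare_relay_mid alone. What is shaped like the part that bears relay_3_mid but green is not meant.

How it is judged:
By the outcome, as a careful person would: the job done as asked, in the order asked, and still so for the second after the job is handed in, with the robot touching nothing.
It also fails if it takes over 54 s, if anything falls off the work surface, if the arm or the gripper's body presses on something with over 40 N, if the wrist force passes 120 N, or if a joint passes its speed limit or range.

## Robot

A 6-joint arm with a two-finger parallel gripper is mounted at the origin on the work surface; the furniture and walls round the work are solid. World frame = base frame: x ahead of the robot, y to its left, z up, the work surface at z = 0. Lengths are in mm, angles in rad, forces in N, time in s.
With the tool pointing down it reaches from about 400 to 925 mm from the base axis. Payload 12.5 kg.
Tool frame: the origin (TCP) lies at the very end of the fingers, on their centre line; the grasp point (between the pads) lies env.grip_point_offset behind it (env.grip_point_offset is the distance from the TCP to the grasp point, in mm); y points along the fingers, z is the direction in which the jaws open and shut, and the axes are right-handed (so a half turn about y gives the same grasp; the last joint's range is limited). The gripper opens to 95 mm and grips with 3 to 60 N. Pads are 20 mm wide; open, the fingers measure 119 mm over their backs; the gripper's body (75 mm by 180 mm) begins 59 mm behind the grasp point.
Start: joints at [-1.27, 0.491, 1.559, -0, 1.092, -0.106], TCP at [247.319, -574.003, 214.661] pointing down, gripper open.
Joint ranges: [-3.1, 3.1], [-0.84, 2.19], [0.05, 2.79], [-1.13, 4.28], [0.06, 2.93], [-2.69, 2.69]. Speed limits (rad/s): [2.22, 2.22, 2.79, 3.14, 3.14, 3.14].

## Interface

Orientations are given as [roll, pitch, yaw] about the fixed x, y, z axes, in that order (R = Rz(yaw) Ry(pitch) Rx(roll)).
In Python, from cell import readout, read_camera, env, nets gives the robot as it stands.
- The arm moves only by the tool apply_moves, never from a script. Its argument "increments" is a list of rows, each a list of 3 entries, a list of its own where there are three numbers: the shift along the tool's x, y, z in cm, then the turn, a rotation vector about the tool's x, y, z in degrees, then the finger opening in cm, from 0 to 9.51. A call has exactly 5 rows; each row shifts and turns the pose as measured when the row begins, along the tool's axes as they then stand; what a row does not reach is not made up. A row lasts 1/8 s, in which the tool goes at most 62.5 mm and 10.7 degrees, less where a joint would pass 70% of its speed; a pose out of reach is approached as far as the arm can. A call with a gripper value outside its range is refused whole. The fingers move at their own pace and stop on an object; the grip force is fixed at half the most. Time passes only in rows, so rows that do not move let the fingers close, or fill a call up. It gives the time, the measured TCP pose, the force and the opening at its end, in the units of the state.
- readout.state(): the state, without advancing time (a new reading comes with each control period).
- read_camera(name): name is "side" or "top" or "wrist"; returns a dict with "img" (420x560x3 uint8, red, green, blue), "vfov" (degrees; the focal length in pixels is half the picture's height over the tangent of half this angle, whatever the lens; pixels are square), "cx", "cy" (the principal point, pixels), "rvec" (rotation vector, rad) and "tvec" (3), from world to camera coordinates, as OpenCV has them; the wrist camera has in their place "mount" (4x4, takes a point from camera to tool coordinates, whose origin is the TCP and whose axes are the tool frame's). Camera axes: x right, y down, z forward; pixel columns grow to the right and rows downward; lengths in mm; the calibration is good to about 2 mm. A picture is of the moment at which its call begins: read the wrist's pose just before it. There is no depth.
- env.job_done(): hands the job in, once; it reports no verdict.
Trained networks look in a picture, given as the dict that the camera call returned (one of the last four; its "shot" number tells which), for a name from the list of things; names that differ only in an ending like _2 or _b are one class to them, and where a whole thing is asked for, a point or a joint stands for the part that bears it (a point fixed in the world has none). Each returns a list of dicts, best first, with "confidence" (0 to 1); they miss things now and then, are a little off and sometimes report something else, mostly with a low value. They report only what shows in the picture. A call takes as long as a camera call. They do not tell look-alikes from the thing itself.
- nets.look_for(picture, thing): "point" ([x, y, z] in mm, in the coordinates of the camera as it stood for that picture, good to about 4 mm: the middle of the surface that is visible of it).
- nets.mark_of(picture, thing): "point" ([x, y, z] in mm, in the coordinates of the camera as it stood for that picture, good to about 4 mm: a listed point, or the origin of a listed thing).
The state is a dict: "t": time; "joints": joint angles; "qvel": joint speeds; "tau": joint torques, N m; "eef_pos": TCP position; "tcp_rot": TCP orientation; "ft_force": force on the tool from outside, world axes, zero at the start; "moment": the same for the moment, N m; "opening": opening from 0.0 (shut) to 1.0 (fully open).
Only numpy, scipy, OpenCV 4.12 (cv2) and the standard library are available. Lean on these libraries where they do the work, as an engineer would, in place of code of your own. Each camera call takes 0.05 s, during which the arm holds its last target. There are 200 camera calls.

## Working session

There is one attempt and no reset: what is moved stays moved. The work goes in short steps, Python scripts to look and compute and a tool call to move; the robot and the scene stay as the last step left them, time stands still between calls to the robot, and variables do not carry over. Pictures are saved under pics/ and viewed, about 8 in all and at most 12, crops included, and the job is handed in when it is done.

Besides the shell and the picture viewer there is one more tool, called after "Emit:" by a JSON object that holds its "name" and its "arguments", one argument or row to a line. apply_moves: Moves the arm, as the interface text tells. Its arguments: {"type":"object","properties":{"increments":{"type":"array"}},"required":["increments"]}

```bash
mkdir -p pics; cat > h.py <<'E'
import numpy as np, cv2
from scipy.spatial.transform import Rotation as R
from cell import readout, read_camera, env, nets
def T_tool(s):
    T=np.eye(4);T[:3,:3]=R.from_euler('xyz',s['tcp_rot']).as_matrix();T[:3,3]=s['eef_pos'];return T
def shot(n):
    s=readout.state();p=read_camera(n)
    if 'mount' in p: W=T_tool(s)@np.array(p['mount'])
    else:
        C=np.eye(4);C[:3,:3]=cv2.Rodrigues(np.array(p['rvec'],float))[0];C[:3,3]=np.ravel(p['tvec']);W=np.linalg.inv(C)
    p['W']=W;p['f']=210/np.tan(np.radians(p['vfov'])/2);return p
def w(p,pt): return (p['W']@np.r_[pt,1])[:3]
def px(p,X):
    c=np.linalg.inv(p['W'])@np.r_[X,1];return np.array([p['cx']+p['f']*c[0]/c[2],p['cy']+p['f']*c[1]/c[2]])
def ray(p,u,v,z):
    d=p['W'][:3,:3]@np.array([(u-p['cx'])/p['f'],(v-p['cy'])/p['f'],1]);o=p['W'][:3,3];return o+d*(z-o[2])/d[2]
def save(p,n): cv2.imwrite('pics/'+n,p['img'][...,::-1])
E
python3 - <<'E'
from h import *
np.set_printoptions(precision=1,suppress=True)
s=readout.state();print(s,env.grip_point_offset)
ims=[]
for n in ['top','side','wrist']:
    p=shot(n);ims.append(p['img']);print(n,p['vfov'],p['W'][:3,3],p['W'][:3,2])
    for t in ['spare_relay_mid','socket_open_seat','panel','relay_1_mid','selector_grip']:
        for f in (nets.mark_of,):
            for d in f(p,t)[:7]:
                X=w(p,d['point']);print(' ',t,round(d['confidence'],2),X,px(p,X))
    save(p,n+'0.png')
cv2.imwrite('pics/a.png',np.vstack([cv2.resize(np.hstack(ims[:2]),(800,300)),np.hstack([ims[2][::1,::1],np.zeros((420,240,3),np.uint8)])[:300]])[...,::-1])
E
```

```text
{'t': 0.0, 'joints': array([-1.3,  0.5,  1.6,  0. ,  1.1, -0.1]), 'qvel': array([-0., -0.,  0.,  0.,  0., -0.]), 'tau': array([  0. , -61.3, -25.8,   0.1,   0. ,  -0. ]), 'eef_pos': array([ 247.2, -573.7,  214.1]), 'tcp_rot': array([-1.6,  0. , -2.7]), 'ft_force': array([-0.2, -0.5,  0.3]), 'moment': array([ 0., -0.,  0.]), 'opening': 0.9999302139117299} 18.8
top 45.65488479970583 [ 263.    77.7 1272.1] [ 0.1 -0.  -1. ]
  spare_relay_mid 0.83 [402.8 297.7  27.4] [187.6 208.4]
  spare_relay_mid 0.49 [338.2 205.4  31.7] [223.5 234.6]
  socket_open_seat 0.77 [460.  -48.6  26.8] [325.7 188.2]
  panel 0.95 [416.6 -48.8  -0.2] [324.6 206.5]
  relay_1_mid 0.57 [450.4  45.9  52.1] [288.5 189.8]
  selector_grip 0.48 [ 468.1 -174.3   66.7] [378.6 183.3]
side 55.0106797324836 [232.9 700.4 622.7] [ 0.2 -0.7 -0.6]
  spare_relay_mid 0.69 [403.2 300.8  30.9] [253.4 313.4]
  spare_relay_mid 0.69 [410.6 396.6  30.2] [231.3 362.2]
  spare_relay_mid 0.61 [335.6 205.3  26.6] [302.1 280.2]
  socket_open_seat 0.65 [457.9 -54.4  22.6] [274.8 193. ]
  panel 0.58 [416.9 -48.5   0.1] [290.7 203.7]
  relay_1_mid 0.88 [457.5  41.9  51.6] [263.4 208.4]
  relay_1_mid 0.39 [462.8 -82.8  55.2] [275.2 175.2]
  selector_grip 0.53 [ 470.4 -175.1   65.8] [281.2 151.7]
wrist 65.67397880326625 [ 313.6 -546.   385.5] [-0.2 -0.1 -1. ]
```

View pics/top0.png

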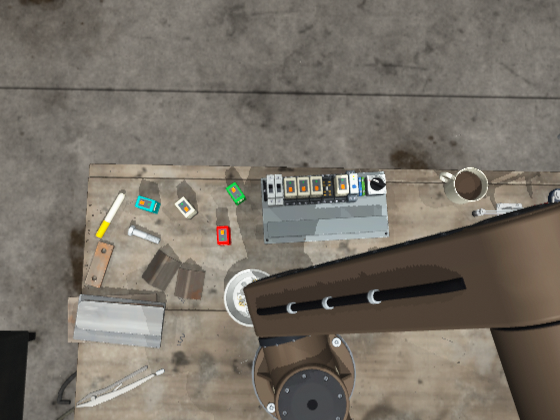

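Candidates for the spare in the top image are turquoise (147,204), off-white with an orange tab (185,208), red (223,236) and green (235,190). The off-white one fits the description. Its world position is about (403,299), and both cameras agree. I'll confirm with an enlarged crop, which also shows the row.

```bash
cat >> h.py <<'E'
def plan(tx,ty,tz,yaw,n=None,polar=True,step=58,quiet=False):
    """rows (cm, deg) from the present pose to the target, tool kept pointing down"""
    s=readout.state();P=np.array(s['eef_pos']);y0=s['tcp_rot'][2]
    Rn=R.from_euler('xyz',s['tcp_rot']);Q=np.array([tx,ty,tz],float)
    dy=(yaw-y0+np.pi)%(2*np.pi)-np.pi
    r0,r1=np.hypot(*P[:2]),np.hypot(tx,ty);a0,a1=np.arctan2(P[1],P[0]),np.arctan2(ty,tx)
    L=np.hypot(abs(a1-a0)*max(r0,r1),np.hypot(r1-r0,tz-P[2])) if polar else np.linalg.norm(Q-P)
    if n is None: n=int(max(1,np.ceil(L/step),np.ceil(abs(np.degrees(dy))/9.5)))
    rows=[];pc=P;Rc=Rn
    for k in range(1,n+1):
        t=k/n
        if polar:
            r=r0+(r1-r0)*t;a=a0+(a1-a0)*t;pn=np.array([r*np.cos(a),r*np.sin(a),P[2]+(tz-P[2])*t])
        else: pn=P+(Q-P)*t
        R2=R.from_euler('xyz',[-np.pi/2,0,y0+dy*t])
        rows.append([np.round(Rc.inv().apply(pn-pc)/10,2).tolist(),np.round((Rc.inv()*R2).as_rotvec(degrees=True),1).tolist()])
        pc,Rc=pn,R2
    print(n,'rows');[print(r) for r in rows]
E
python3 - <<'E'
from h import *
np.set_printoptions(precision=2,suppress=True)
im=cv2.imread('pics/top0.png')
a=cv2.resize(im[180:250,125:250],(800,448),interpolation=cv2.INTER_CUBIC)
cv2.imwrite('pics/crop.png',a)
print(np.array(read_camera('wrist')['mount']))
plan(380,285,190,-1.0)
E
```

```text
[[   0.      0.97    0.25  -71.93]
 [   0.     -0.25    0.97 -170.81]
 [   1.     -0.     -0.      0.5 ]
 [   0.      0.      0.      1.  ]]
20 rows
[[-5.57, 0.12, -1.0], [-0.0, -5.0, 0.0]]
[[-5.5, 0.12, -1.02], [0.0, -5.0, 0.0]]
[[-5.43, 0.12, -1.04], [-0.0, -5.0, 0.0]]
[[-5.36, 0.12, -1.05], [0.0, -5.0, 0.0]]
[[-5.29, 0.12, -1.07], [-0.0, -5.0, -0.0]]
[[-5.22, 0.12, -1.08], [0.0, -5.0, 0.0]]
[[-5.14, 0.12, -1.1], [0.0, -5.0, 0.0]]
[[-5.07, 0.12, -1.11], [0.0, -5.0, 0.0]]
[[-5.0, 0.12, -1.12], [0.0, -5.0, 0.0]]
[[-4.93, 0.12, -1.14], [0.0, -5.0, 0.0]]
[[-4.86, 0.12, -1.15], [-0.0, -5.0, 0.0]]
[[-4.79, 0.12, -1.16], [0.0, -5.0, -0.0]]
[[-4.71, 0.12, -1.17], [0.0, -5.0, -0.0]]
[[-4.64, 0.12, -1.18], [0.0, -5.0, 0.0]]
[[-4.57, 0.12, -1.19], [-0.0, -5.0, 0.0]]
[[-4.5, 0.12, -1.2], [0.0, -5.0, 0.0]]
[[-4.43, 0.12, -1.21], [0.0, -5.0, 0.0]]
[[-4.36, 0.12, -1.22], [0.0, -5.0, 0.0]]
[[-4.28, 0.12, -1.23], [-0.0, -5.0, -0.0]]
[[-4.21, 0.12, -1.24], [0.0, -5.0, 0.0]]
```

View pics/crop.png

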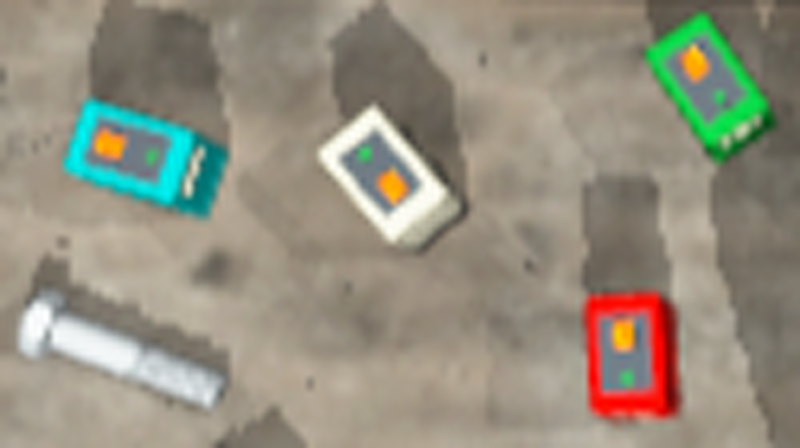

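The crop shows the off-white relay at (395,175), with its long axis about 0.6 rad from world x. The others are clearly turquoise, red and green. I'm moving over it now.

Emit:
{"name": "apply_moves", "arguments": {
  "increments": [
    [[-5.57, 0.12, -1.0], [0, -5, 0], 9.5],
    [[-5.5, 0.12, -1.02], [0, -5, 0], 9.5],
    [[-5.43, 0.12, -1.04], [0, -5, 0], 9.5],
    [[-5.36, 0.12, -1.05], [0, -5, 0], 9.5],
    [[-5.29, 0.12, -1.07], [0, -5, 0], 9.5]
  ]
}}

```text
t: 1.58
eef_pos: [447.3, -381.0, 208.0]
tcp_rot: [-1.569, -0.001, -2.292]
ft_force: [0.5, 0.3, 0.0]
opening: 1.0
```

Emit:
{"name": "apply_moves", "arguments": {
  "increments": [
    [[-5.22, 0.12, -1.08], [0, -5, 0], 8],
    [[-5.14, 0.12, -1.1], [0, -5, 0], 8],
    [[-5.07, 0.12, -1.11], [0, -5, 0], 8],
    [[-5.0, 0.12, -1.12], [0, -5, 0], 8],
    [[-4.93, 0.12, -1.14], [0, -5, 0], 8]
  ]
}}

```text
t: 2.2
eef_pos: [533.6, -129.3, 201.7]
tcp_rot: [-1.568, -0.001, -1.84]
ft_force: [0.6, -0.2, -0.8]
opening: 0.842
```

Emit:
{"name": "apply_moves", "arguments": {
  "increments": [
    [[-4.86, 0.12, -1.15], [0, -5, 0], 8],
    [[-4.79, 0.12, -1.16], [0, -5, 0], 8],
    [[-4.71, 0.12, -1.17], [0, -5, 0], 8],
    [[-4.64, 0.12, -1.18], [0, -5, 0], 8],
    [[-4.57, 0.12, -1.19], [0, -5, 0], 8]
  ]
}}

```text
t: 2.82
eef_pos: [496.8, 116.8, 195.2]
tcp_rot: [-1.567, -0.003, -1.388]
ft_force: [0.0, 1.0, -0.4]
opening: 0.836
```

Emit:
{"name": "apply_moves", "arguments": {
  "increments": [
    [[-4.5, 0.12, -1.2], [0, -5, 0], 8],
    [[-4.43, 0.12, -1.21], [0, -5, 0], 8],
    [[-4.36, 0.12, -1.22], [0, -5, 0], 8],
    [[-4.28, 0.12, -1.23], [0, -5, 0], 8],
    [[-4.21, 0.12, -1.24], [0, -5, 0], 8]
  ]
}}

```text
t: 3.45
eef_pos: [360.5, 304.0, 188.5]
tcp_rot: [-1.566, -0.005, -0.937]
ft_force: [1.1, -0.2, 0.5]
opening: 0.841
```

```bash
python3 - <<'E'
from h import *
np.set_printoptions(precision=2,suppress=True)
s=readout.state();print(s['t'],s['eef_pos'],s['tcp_rot'],s['opening'])
p=shot('wrist');save(p,'w1.png')
for d in nets.mark_of(p,'spare_relay_mid'): X=w(p,d['point']);print(d['confidence'],X,px(p,X))
E
```

```text
3.45 [360.5  304.03 188.48] [-1.57 -0.   -0.94] 0.8412333840102401
0.91 [335.55 205.7   28.07] [201.42 248.34]
0.86 [409.54 397.53  30.95] [368.46 145.08]
0.7 [405.43 303.99  33.59] [307.93 216.23]
```

View pics/w1.png

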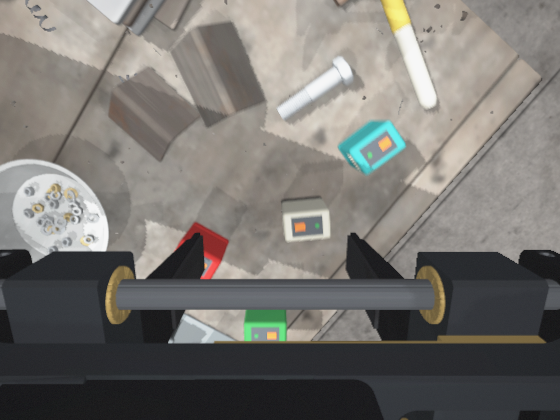

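```bash
cat >> h.py <<'E'
def whiteface(p,u0,u1,v0,v1,z,out=None):
    im=p['img'][v0:v1,u0:u1].astype(int);m=((im.min(2)>175)).astype(np.uint8)
    n,l,st,c=cv2.connectedComponentsWithStats(m);k=1+np.argmax(st[1:,4])
    q=cv2.findContours((l==k).astype(np.uint8),cv2.RETR_EXTERNAL,cv2.CHAIN_APPROX_NONE)[0][0][:,0]+[u0,v0]
    W=np.array([ray(p,a,b,z)[:2] for a,b in q],np.float32)
    r=cv2.minAreaRect(W);print('rect',r,'bbox',q.min(0),q.max(0));return r
E
python3 - <<'E'
from h import *
p=shot('wrist')
whiteface(p,275,340,190,250,60)
im=p['img'][185:255,265:350];cv2.imwrite('pics/c2.png',cv2.resize(im,(680,560),interpolation=cv2.INTER_CUBIC)[...,::-1])
for z in(60,):
  for u,v in [(307,226)]:print(ray(p,u,v,z))
E
```

```text
rect ((404.1002502441406, 299.4723205566406), (43.951988220214844, 28.15071678161621), 41.59685516357422) bbox [285 213] [330 243]
[401.83586892 301.09069944  60.        ]
```

View pics/c2.png

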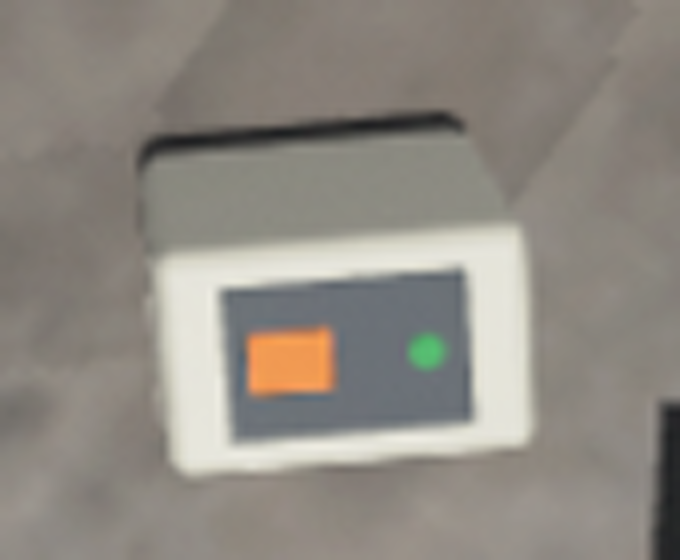

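The crop shows a clean top face. Its centre is (404.1, 299.5) and its long axis is at 41.6°, so the tool yaw should be -0.845.

```bash
python3 -c "
from h import *
plan(404.1,299.5,110,-0.845,n=4,polar=False)"
```

```text
4 rows
[[0.73, 1.97, 0.81], [-0.3, -1.3, 0.3]]
[[0.76, 1.96, 0.8], [0.0, -1.3, 0.0]]
[[0.77, 1.96, 0.78], [0.0, -1.3, 0.0]]
[[0.79, 1.96, 0.76], [-0.0, -1.3, 0.0]]
```

Emit:
{"name": "apply_moves", "arguments": {
  "increments": [
    [[0.73, 1.97, 0.81], [-0.3, -1.3, 0.3], 8],
    [[0.76, 1.96, 0.8], [0, -1.3, 0], 8],
    [[0.77, 1.96, 0.78], [0, -1.3, 0], 8],
    [[0.79, 1.96, 0.76], [0, -1.3, 0], 8],
    [[0, 0, 0], [0, 0, 0], 8]
  ]
}}

```text
t: 4.22
eef_pos: [409.3, 297.3, 109.0]
tcp_rot: [-1.568, -0.001, -0.85]
ft_force: [0.1, -0.2, 0.5]
opening: 0.839
```

```bash
python3 -c "
from h import *
p=shot('wrist');s=readout.state();print(s['eef_pos'],s['tcp_rot'])
X=px(p,[404.1,299.5,60]);u,v=X.astype(int);print(u,v)
save(p,'w2.png')
whiteface(p,u-50,u+50,v-45,min(v+45,420),60)
plan(404.1,299.5,26,-0.845,n=4,polar=False)"
```

```text
[409.17233924 297.53471363 109.70189132] [-1.56706741e+00 -8.39870237e-04 -8.49850264e-01]
270 216
rect ((403.90460205078125, 299.77630615234375), (44.006103515625, 27.889909744262695), 41.17522048950195) bbox [239 197] [301 235]
4 rows
[[-0.12, 2.09, -0.07], [-0.2, -0.1, 0.0]]
[[-0.12, 2.09, -0.06], [0.0, -0.1, 0.0]]
[[-0.12, 2.09, -0.06], [0.0, -0.1, 0.0]]
[[-0.12, 2.09, -0.06], [0.0, -0.1, 0.0]]
```

Emit:
{"name": "apply_moves", "arguments": {
  "increments": [
    [[-0.48, 0.3, -0.25], [-0.2, -0.3, 0], 8],
    [[0, 2.6, 0], [0, 0, 0], 8],
    [[0, 2.6, 0], [0, 0, 0], 8],
    [[0, 2.5, 0], [0, 0, 0], 8],
    [[0, 0, 0], [0, 0, 0], 8]
  ]
}}

```text
t: 4.9
eef_pos: [403.8, 300.7, 31.8]
tcp_rot: [-1.565, -0.002, -0.846]
ft_force: [0.4, -0.7, 0.2]
opening: 0.846
```

```bash
python3 -c "
from h import *
for i in range(3): s=readout.state();p=shot('wrist');print(s['eef_pos'],s['tcp_rot'])
plan(404,299.6,26,-0.85,n=1,polar=False)"
```

```text
[403.82560728 300.73175174  31.8014245 ] [-1.56470699 -0.00222391 -0.84560144]
[404.29217648 301.00191325  32.69697768] [-1.56319324 -0.00255988 -0.84552983]
[404.67155307 301.15798738  33.18905212] [-1.56205884 -0.00279674 -0.84553532]
1 rows
[[0.06, 0.74, -0.18], [-0.5, 0.3, 0.2]]
```

Emit:
{"name": "apply_moves", "arguments": {
  "increments": [
    [[0.06, 0.6, -0.15], [-0.4, 0, 0.2], 8],
    [[0, 0, 0], [0, 0, 0], 8],
    [[0, 0, 0], [0, 0, 0], 4],
    [[0, 0, 0], [0, 0, 0], 4],
    [[0, 0, 0], [0, 0, 0], 4]
  ]
}}

```text
t: 5.68
eef_pos: [404.9, 300.1, 29.2]
tcp_rot: [-1.565, 0.0, -0.846]
ft_force: [-0.2, 0.5, 0.2]
opening: 0.583
```

```bash
python3 -c "
from h import *
for i in range(3): s=readout.state();p=shot('top');print(s['eef_pos'],s['tcp_rot'],s['opening'],s['ft_force'])"
```

```text
[404.92836942 300.13811785  29.19594318] [-1.56543890e+00  3.58990558e-05 -8.45676661e-01] 0.58253761805601 [-0.1946984   0.50346392  0.23922606]
[404.95578707 300.16267932  29.19393458] [-1.56540224e+00  1.66194368e-05 -8.45622645e-01] 0.5448240735477247 [-0.50157213  0.13022382 -0.58195722]
[404.87694165 300.13880596  29.15664634] [-1.56558338e+00  6.46068045e-05 -8.45588664e-01] 0.4968575558577288 [-0.78383053 -0.14331082  0.20598604]
```

Emit:
{"name": "apply_moves", "arguments": {
  "increments": [
    [[0, 0, 0], [0, 0, 0], 4],
    [[0, 0, 0], [0, 0, 0], 4],
    [[0, 0, 0], [0, 0, 0], 4],
    [[0, -2, 0], [0, 0, 0], 4],
    [[0, -4, 0], [0, 0, 0], 4]
  ]
}}

```text
t: 6.45
eef_pos: [403.5, 299.2, 88.0]
tcp_rot: [-1.571, 0.001, -0.846]
ft_force: [0.5, 0.3, -0.4]
opening: 0.487
```

```bash
python3 -c "
from h import *
np.set_printoptions(precision=3,suppress=True)
s=readout.state();print(s['eef_pos'],s['tcp_rot'],s['opening'],s['ft_force'])
p=shot('side')
for t in ['panel','socket_open_seat','relay_1_mid','selector_grip']:
  for d in nets.mark_of(p,t)[:6]:print(t,round(d['confidence'],2),w(p,d['point']))
p=shot('top');save(p,'top2.png')
for t in ['panel','socket_open_seat','relay_1_mid','selector_grip']:
  for d in nets.mark_of(p,t)[:6]:print(t,round(d['confidence'],2),w(p,d['point']),px(p,w(p,d['point'])))
"
```

```text
[403.481 299.215  87.977] [-1.571  0.001 -0.846] 0.48686422224677195 [ 0.544  0.331 -0.361]
panel 0.64 [420.596 -48.326  -2.994]
panel 0.39 [457.412 -21.226  56.042]
socket_open_seat 0.43 [459.032 -54.683  22.037]
relay_1_mid 0.71 [460.642 -84.79   54.857]
panel 0.62 [416.245 -43.389  -3.016] [322.407 206.721]
socket_open_seat 0.73 [461.231 -20.687  58.202] [315.68  185.514]
socket_open_seat 0.58 [459.216 -49.845  25.394] [326.128 188.572]
relay_1_mid 0.75 [452.963  41.052  53.741] [290.531 188.689]
selector_grip 0.72 [ 466.303 -174.239   67.869] [378.688 183.894]
```

```bash
python3 -c "
from h import *
plan(455,-120,185,-1.571,n=10)"
```

```text
10 rows
[[4.41, -0.98, -0.91], [-0.1, 4.2, -0.1]]
[[4.36, -0.97, -0.98], [0.0, 4.2, -0.0]]
[[4.32, -0.97, -1.05], [0.0, 4.2, -0.0]]
[[4.27, -0.97, -1.12], [0.0, 4.2, 0.0]]
[[4.22, -0.97, -1.18], [-0.0, 4.2, -0.0]]
[[4.17, -0.97, -1.25], [0.0, 4.2, 0.0]]
[[4.12, -0.97, -1.31], [0.0, 4.2, -0.0]]
[[4.07, -0.97, -1.38], [0.0, 4.2, 0.0]]
[[4.02, -0.97, -1.44], [0.0, 4.2, -0.0]]
[[3.97, -0.97, -1.5], [0.0, 4.2, -0.0]]
```

Emit:
{"name": "apply_moves", "arguments": {
  "increments": [
    [[4.41, -2.5, -0.91], [0, 4.2, 0], 4],
    [[4.36, -2.5, -0.98], [0, 4.2, 0], 4],
    [[4.32, -2, -1.05], [0, 4.2, 0], 4],
    [[4.27, -1.5, -1.12], [0, 4.2, 0], 4],
    [[4.22, -1.2, -1.18], [0, 4.2, 0], 4]
  ]
}}

```text
t: 7.58
eef_pos: [478.2, 87.6, 184.0]
tcp_rot: [-1.575, 0.001, -1.218]
ft_force: [0.0, 0.3, -1.5]
opening: 0.484
```

Emit:
{"name": "apply_moves", "arguments": {
  "increments": [
    [[4.17, 0, -1.25], [0, 4.2, 0], 4],
    [[4.12, 0, -1.31], [0, 4.2, 0], 4],
    [[4.07, 0, -1.38], [0, 4.2, 0], 4],
    [[3.5, 0, -1.2], [0, 4.2, 0], 4],
    [[0, 0, 0], [0, 2, 0], 4]
  ]
}}

```text
t: 8.2
eef_pos: [466.2, -85.8, 182.9]
tcp_rot: [-1.576, 0.0, -1.562]
ft_force: [-0.6, 0.3, -1.8]
opening: 0.482
```

```bash
python3 -c "
from h import *
np.set_printoptions(precision=3,suppress=True)
s=readout.state();print(s['eef_pos'],s['tcp_rot'],s['opening'],s['ft_force'])
p=shot('wrist');save(p,'w3.png')
for t in ['panel','socket_open_seat','relay_1_mid','selector_grip']:
  for d in nets.mark_of(p,t)[:6]:print(t,round(d['confidence'],2),w(p,d['point']),px(p,w(p,d['point'])))
"
```

```text
[466.198 -85.81  182.942] [-1.576  0.    -1.562] 0.48209783491027824 [-0.589  0.269 -1.777]
panel 0.64 [415.004 -50.306   2.843] [227.193 154.937]
panel 0.59 [461.542 -52.652  27.414] [270.197 160.162]
socket_open_seat 0.83 [458.14  -52.536  27.186] [266.801 159.99 ]
socket_open_seat 0.37 [466.946 -82.642 187.515] [274.433 249.235]
relay_1_mid 0.7 [459.02   44.201  55.509] [267.068  48.454]
selector_grip 0.63 [461.009 -81.783  56.336] [268.925 194.956]
```

View pics/w3.png

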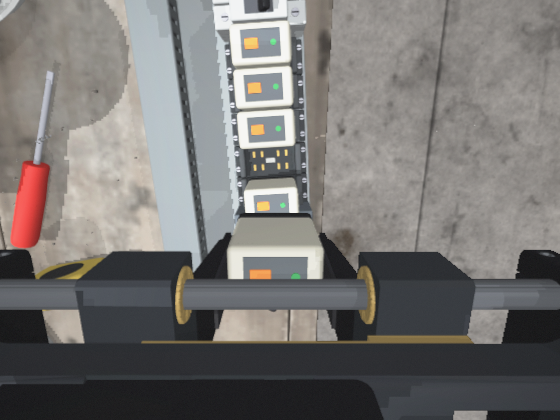

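The image shows the row upright: relay tops at (261,45), (264,89), (267,130) and (270,205), with the empty fourth socket and its brass slots at (268,160). The held relay is gripped square at (275,260). Next I'll fit the tops.

```bash
python3 -c "
from h import *
p=shot('wrist')
for a in [(225,298,25,64),(225,300,68,107),(230,302,110,148)]: whiteface(p,*a,86.5)
im=p['img'][105:295,215:335];cv2.imwrite('pics/c3.png',cv2.resize(im,None,fx=3.1,fy=3.1,interpolation=cv2.INTER_CUBIC)[...,::-1])
for u in (262,275,285): print(u,p['img'][200:290:3,u].mean(1).astype(int))
print(p['img'][235,215:335:3].mean(1).astype(int))
"
```

```text
rect ((455.08111572265625, 43.57270812988281), (53.633575439453125, 26.142780303955078), 0.7673248648643494) bbox [225  25] [297  63]
rect ((456.1201171875, 12.119746208190918), (44.66804885864258, 26.47711181640625), 1.553091049194336) bbox [233  70] [291 106]
rect ((458.5945129394531, -19.36044692993164), (44.99997329711914, 26.523765563964844), 0.8498208522796631) bbox [237 113] [293 147]
262 [156 156 190 190 179  36 145 147 146 146 147 148 148 149 149 162 209 223
 230 114 124 124 126 132 166 160 151  78  91  91]
275 [155 156 158 157 143  38 145 145 145 147 148 148 149 149 149 163 210 224
 230 115 125 124 127 126 126 120 113  79  92  90]
285 [155 157 156 156 141  35 146 146 146 148 148 149 149 148 150 163 210 224
 230 116 125 125 126 126 127 120 113  79  91  90]
[160 159 161 101  31  33 137 148 148 147 147 147 148 149 148 148 148 148
 148 149 148 148 147 148 149 148 149 148 149 150 148 149 150 150 134  29
  32 108 114 111]
```

View pics/c3.png

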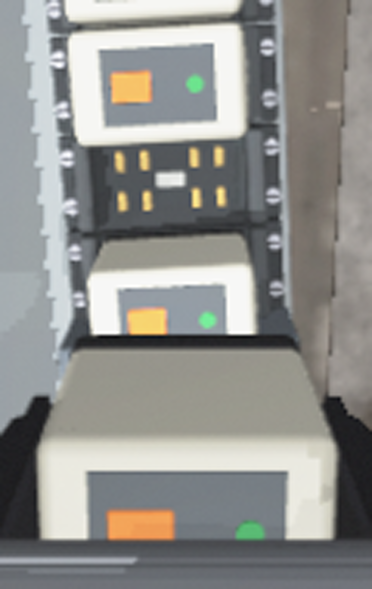

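```bash
cat >> h.py <<'E'
def label(p,u0,u1,v0,v1,z):
    im=p['img'][v0:v1,u0:u1].astype(int);m=(im.min(2)>150).astype(np.uint8)
    n,l,st,c=cv2.connectedComponentsWithStats(m);k=1+np.argmax(st[1:,4])
    f=(l==k).astype(np.uint8);cs,h=cv2.findContours(f,cv2.RETR_CCOMP,cv2.CHAIN_APPROX_NONE)
    q=max([c for c,hh in zip(cs,h[0]) if hh[3]>=0],key=cv2.contourArea)[:,0]+[u0,v0]
    W=np.array([ray(p,a,b,z)[:2] for a,b in q],np.float32);r=cv2.minAreaRect(W);print('label',r);return r
E
python3 -c "
from h import *
p=shot('wrist')
for a in [(225,298,22,64),(225,300,68,107),(230,302,110,148)]: label(p,*a,86.5)
L=[(64,109),(66,157),(69,207),(75,252),(79,298)];Rr=[(267,47),(268,98),(272,145),(273,195),(275,240),(277,288)]
for S in(L,Rr):
  W=np.array([ray(p,215+u/3.1,105+v/3.1,30)[:2] for u,v in S]);print(W.round(1).tolist(),np.polyfit(W[:,1],W[:,0],1))
# trunking edge
s=readout.state();print(s['eef_pos'],s['tcp_rot'])
# held relay edges: foot front corners and top front edge
zt=s['eef_pos'][2]
for u,v,z in [(240,214,zt-29),(311,214,zt-29),(228,246,zt+30),(322,246,zt+30),(228,240,zt+27)]: print(ray(p,u,v,z)-s['eef_pos'])
"
```

```text
label ((454.592529296875, 43.20651626586914), (30.36817169189453, 18.433767318725586), 3.7272050380706787)
label ((456.8963317871094, 10.720633506774902), (30.288087844848633, 20.363210678100586), 4.1029438972473145)
label ((459.1383056640625, -20.768020629882812), (30.267192840576172, 20.42325782775879), 4.064469814300537)
[[428.0, -30.8], [428.4, -45.8], [429.1, -61.9], [430.9, -76.6], [432.0, -92.1]] [-6.79472551e-02  4.25527435e+02]
[[491.4, -10.9], [492.2, -26.4], [494.0, -41.0], [494.9, -57.0], [496.1, -71.7], [497.4, -87.7]] [-7.92659882e-02  4.90457060e+02]
[466.76135423 -83.19341966 183.34604612] [-1.57572262e+00  3.07290896e-05 -1.55489160e+00]
[-21.5817754   13.29041629 -29.        ]
[ 23.75234776  14.003958   -29.        ]
[-20.75952537  14.86708215  30.        ]
[22.65914447 15.57021436 30.        ]
[-21.1497723   16.68118321  27.        ]
```

```bash
python3 -c "
from h import *
plan(461,-51,128,-1.5,n=4,polar=False)"
```

```text
4 rows
[[-0.81, 1.38, -0.12], [0.3, -0.8, -0.0]]
[[-0.81, 1.38, -0.12], [-0.0, -0.8, -0.0]]
[[-0.81, 1.38, -0.11], [0.0, -0.8, 0.0]]
[[-0.81, 1.38, -0.1], [0.0, -0.8, 0.0]]
```

Emit:
{"name": "apply_moves", "arguments": {
  "increments": [
    [[-0.81, 1.38, -0.12], [0.3, -0.8, 0], 4],
    [[-0.81, 1.38, -0.12], [0, -0.8, 0], 4],
    [[-0.81, 1.38, -0.11], [0, -0.8, 0], 4],
    [[-0.81, 1.38, -0.1], [0, -0.8, 0], 4],
    [[0, 0, 0], [0, 0, 0], 4]
  ]
}}

```text
t: 9.18
eef_pos: [461.6, -47.3, 127.1]
tcp_rot: [-1.569, -0.0, -1.49]
ft_force: [-0.7, -0.5, -0.2]
opening: 0.48
```

```bash
python3 -c "
from h import *
shot('top');shot('top')
s=readout.state();print(s['eef_pos'],s['tcp_rot'],s['opening'],s['ft_force'])
p=shot('wrist');save(p,'w4.png')
im=p['img'][40:300,180:370];cv2.imwrite('pics/c4.png',cv2.resize(im,None,fx=2.3,fy=2.3,interpolation=cv2.INTER_CUBIC)[...,::-1])
"
```

```text
[462.25963936 -48.00019071 127.91210828] [-1.56718574e+00 -1.07211516e-03 -1.49142225e+00] 0.4805913795220995 [-0.02202943 -0.42675212 -0.55159616]
```

View pics/c4.png

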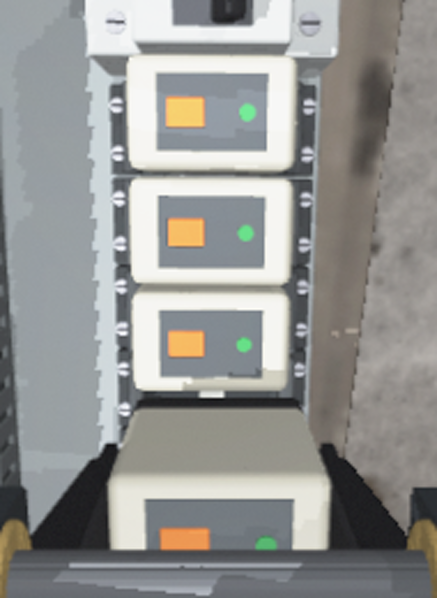

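```bash
python3 -c "
from h import *
s=readout.state();p=shot('wrist')
g=p['img'].mean(2).astype(int)
print(s['eef_pos'],s['tcp_rot'])
u0,v0,k=180,40,2.3
for a in [(v0+60/k,v0+172/k),(v0+176/k,v0+286/k),(v0+290/k,v0+392/k)]:
  b=(int(u0+122/k),int(u0+302/k),int(a[0]),int(a[1]))
  try: label(p,*b,86.5); whiteface(p,*b,86.5)
  except Exception as e: print(e)
print('cols'); 
for u in (250,260,285,295): print(u,list(zip(range(204,224),g[204:224,u])))
for v in (213,215,217,219,222): print(v,g[v,225:242],g[v,300:320])
"
```

```text
[462.35014733 -48.19876541 128.09008736] [-1.56672019e+00 -1.24217705e-03 -1.49177512e+00]
label ((454.4031982421875, 42.16886520385742), (30.438310623168945, 20.32504653930664), 4.456647872924805)
rect ((453.7485656738281, 41.14152526855469), (45.26115798950195, 26.792339324951172), 4.486578941345215) bbox [233  66] [307 112]
label ((456.749267578125, 10.551994323730469), (30.331579208374023, 20.12078285217285), 4.414772987365723)
rect ((456.224609375, 10.999849319458008), (44.506507873535156, 28.861173629760742), 4.409623622894287) bbox [236 116] [305 162]
label ((459.14422607421875, -21.355525970458984), (30.12087631225586, 20.366695404052734), 4.372198581695557)
rect ((458.50738525390625, -20.49085235595703), (44.522701263427734, 27.75688362121582), 4.4052934646606445) bbox [237 167] [304 208]
cols
250 [(204, np.int64(243)), (205, np.int64(243)), (206, np.int64(243)), (207, np.int64(237)), (208, np.int64(219)), (209, np.int64(142)), (210, np.int64(81)), (211, np.int64(80)), (212, np.int64(69)), (213, np.int64(33)), (214, np.int64(33)), (215, np.int64(35)), (216, np.int64(46)), (2
[... 1546 characters left out ...]
32  34  33  34  33  40  54  68  75  74 155 171 134 114 115 112
 113 110]
215 [214 214 214 214 215 215 164 167 206 221 184 125 115 112  69  39  37] [ 36  36  36  36  36  36  38  37  36  33  66  81 155 164 130 114 113 114
 111 109]
217 [214 214 214 214 197 189 195 173 160 151 152 128 115  80  64  79  90] [ 92  91  90  92  92  91  91  91  91  76  54 112 164 153 125 114 112 110
 107 104]
219 [214 214 213 214 197 188 155 220 237 236 219 152  85 146 159 147 143] [143 142 142 142 142 143 142 142 143 141 141 118 157 151 123 113 111 109
 105 102]
222 [214 214 214 213 197 188 151 107  93  93  93 129 159 157 147 142 143] [143 142 142 142 143 142 142 143 143 142 142 142 153 140 120 112 112 111
 109 107]
```

```bash
python3 -c "
from h import *
s=readout.state();p=shot('wrist')
np.set_printoptions(precision=2,suppress=True)
P=s['eef_pos'];print(P,s['tcp_rot'])
a=.076;ex=np.array([np.cos(a),np.sin(a)]);ey=np.array([-np.sin(a),np.cos(a)])
f=lambda u,v,z:(lambda X:(X@ex,X@ey))(ray(p,u,v,z)[:2])
fz=P[2]-29.2
print('foot front edge',f(274.2,212.4,fz+2.3),'L',f(237.5,219,fz+8),'R',f(311.2,219,fz+8))
print('relay3 -y edge',f(270.5,209,84.3))
for c in [(458.5,-20.5),(459.1,-21.36),(456.2,11),(456.75,10.55)]: c=np.array(c);print('centre row frame',c@ex,c@ey)
print('tcp',P[:2]@ex,P[:2]@ey)
c=px(p,[459,-21,86.5]);print(c)
"
```

```text
[462.36 -48.34 128.15] [-1.57 -0.   -1.49]
foot front edge (np.float64(458.04786021813385), np.float64(-68.199850287048)) L (np.float64(435.4275550454968), np.float64(-70.80215902812657)) R (np.float64(480.84617246728135), np.float64(-70.81929538492281))
relay3 -y edge (np.float64(455.5779941230861), np.float64(-70.5895159251971))
centre row frame 455.61998863544494 -55.253289095193644
centre row frame 456.1529595710634 -56.156362725517354
centre row frame 455.7183238803358 -23.669585541309843
centre row frame 456.2325691584316 -24.16004633888311
tcp 457.3573215605543 -83.31028381607196
[271.18 188.4 ]
```

Emit:
{"name": "apply_moves", "arguments": {
  "increments": [
    [[0.2, 0.2, -0.1], [0, 0, 0], 4],
    [[0.19, 0.2, -0.08], [0, 0, 0], 4],
    [[0, 0, 0], [0, 0, 0], 4],
    [[0, 0, 0], [0, 0, 0], 4],
    [[0, 0, 0], [0, 0, 0], 4]
  ]
}}

```text
t: 10.05
eef_pos: [461.0, -53.4, 124.5]
tcp_rot: [-1.565, -0.002, -1.493]
ft_force: [0.2, 0.9, 0.1]
opening: 0.482
```

```bash
cat > chk.py <<'E'
from h import *
np.set_printoptions(precision=2,suppress=True)
a=.076;ex=np.array([np.cos(a),np.sin(a)]);ey=np.array([-np.sin(a),np.cos(a)])
s=readout.state();p=shot('wrist');P=s['eef_pos'];print(s['t'],P,s['tcp_rot'],s['opening'],s['ft_force'])
print('tcp row frame',P[:2]@ex,P[:2]@ey)
E
python3 - <<'E'
from chk import *
g=p['img'].mean(2).astype(int);save(p,'w5.png')
for u in (255,285): print(list(g[200:230,u]))
for v in (219,221,223,225): print(v,g[v,225:245],g[v,300:322])
c=px(p,[459,-21,86.5]).astype(int);print(c);b=(c[0]-42,c[0]+42,c[1]-24,c[1]+24)
r=whiteface(p,*b,86.5);print(np.array(r[0])@ex,np.array(r[0])@ey)
r=label(p,*b,86.5);print(np.array(r[0])@ex,np.array(r[0])@ey)
E
```

```text
10.05 [461.01 -53.36 124.51] [-1.57 -0.   -1.49] 0.4820782224378486 [0.17 0.92 0.12]
tcp row frame 455.6305952037439 -88.21110343995566
[np.int64(243), np.int64(238), np.int64(225), np.int64(180), np.int64(81), np.int64(81), np.int64(81), np.int64(82), np.int64(82), np.int64(101), np.int64(159), np.int64(195), np.int64(181), np.int64(35), np.int64(33), np.int64(35), np.int64(45), np.int64(92), np.int64(142), np.int64(142), np.int64(143), np.int64(143), np.int64(142), np.int64(142), np.int64(143), np.int64(142), np.int64(143), np.int64(143), np.int64(143), np.int64(142)]
[np.int64(243), np.int64(238), np.int64(227), np.int64(194), np.int64(84), np.int64(84), np.int64(84), np.int64(84), np.int64(85), np.int64(84), np.int64(87), np.int64(93), np.int64(76), np.int64(33), np.int64(36), np.int64(37), np.int64(46), np.int64(93), np.int64(143), np.int64(143), np.int64(143), np.int64(143), np.int64(143), np.int64(143), np.int64(143), np.int64(143), np.int64(143), np.int64(142), np.int64(142), np.int64(143)]
219 [214 213 214 214 214 197 188 158 123  98  91  91  71 145 158 147 143 142
 142 142]
[... 254 characters left out ...]
13 114 111 109]
223 [201 214 213 214 214 197 188 164 113  93  92 142 162 154 145 143 143 142
 142 141] [142 143 143 144 143 143 144 143 143 143 143 143 142 105 157 156 124 114
 114 113 111 111]
225 [201 213 215 214 214 196 187 162 113  93 118 154 157 146 143 142 142 143
 142 143] [142 144 143 144 143 144 143 144 145 144 143 142 143 148 166 149 121 113
 114 113 112 113]
[273 182]
rect ((458.57794189453125, -21.552276611328125), (44.5710334777832, 29.724796295166016), 4.309836387634277) bbox [239 160] [307 205]
455.6178094847814 -56.30844607734071
label ((459.1631774902344, -21.023395538330078), (30.108198165893555, 19.804162979125977), 4.267592430114746)
456.24151201182957 -55.825526778070966
```

```bash
python3 - <<'E'
from chk import *
f=lambda u,v,z:(lambda X:np.array([X@ex,X@ey]))(ray(p,u,v,z)[:2])
fz=P[2]-29.2
print('foot',f(274,212.7,fz+2.3),'L',f(236.8,219,fz+8),'R',f(311.5,219,fz+8),'edge3',f(270,203.4,84.3))
E
```

```text
10.1 [461.   -53.34 124.49] [-1.57 -0.   -1.49] 0.48037654749050956 [-0.47  0.78 -1.39]
tcp row frame 455.62218992736814 -88.19111351211997
foot [456.24 -73.29] L [433.31 -75.66] R [479.34 -75.74] edge3 [453.62 -70.61]
```

Emit:
{"name": "apply_moves", "arguments": {
  "increments": [
    [[-0.11, 0, -0.03], [0, 0, 0], 4],
    [[0, 0, 0], [0, 0, 0], 4],
    [[0, 0, 0], [0, 0, 0], 4],
    [[0, 0.2, 0], [0, 0, 0], 4],
    [[0, 0, 0], [0, 0, 0], 4]
  ]
}}

```text
t: 10.78
eef_pos: [460.6, -52.1, 122.3]
tcp_rot: [-1.565, -0.002, -1.493]
ft_force: [-0.5, 0.7, -0.9]
opening: 0.478
```

```bash
python3 - <<'E'
from chk import *
save(p,'w6.png');g=p['img'].mean(2).astype(int)
for u in (255,285): print([int(i) for i in g[198:222,u]])
for v in (221,): print(v,g[v,225:245],g[v,300:322])
E
```

```text
10.775 [460.63 -52.05 122.35] [-1.57 -0.   -1.49] 0.4783867224826514 [-0.48  0.7  -0.86]
tcp row frame 455.3476534617496 -86.87801124872512
[137, 146, 206, 243, 243, 242, 235, 213, 107, 82, 81, 81, 81, 89, 100, 36, 32, 35, 46, 91, 141, 143, 143, 143]
[136, 145, 205, 243, 243, 239, 182, 160, 116, 85, 84, 84, 84, 86, 86, 35, 35, 37, 47, 91, 142, 142, 143, 142]
221 [213 213 214 213 213 197 187 170 119  92  92  97 135 155 150 144 143 143
 142 142] [142 143 142 142 142 142 142 142 142 142 142 143 117  88  87 159 137 114
 113 113 111 110]
```

Emit:
{"name": "apply_moves", "arguments": {
  "increments": [
    [[0, 0.5, 0], [0, 0, 0], 4],
    [[0, 0.5, 0], [0, 0, 0], 4],
    [[0, 0.5, 0], [0, 0, 0], 4],
    [[0, 0.3, 0], [0, 0, 0], 4],
    [[0, 0, 0], [0, 0, 0], 4]
  ]
}}

```text
t: 11.45
eef_pos: [460.6, -52.1, 102.8]
tcp_rot: [-1.566, -0.002, -1.493]
ft_force: [-0.6, 1.3, -1.0]
opening: 0.481
```

```bash
python3 - <<'E'
from chk import *
save(p,'w7.png')
im=p['img'][100:300,180:370];cv2.imwrite('pics/c7.png',cv2.resize(im,None,fx=3,fy=3,interpolation=cv2.INTER_CUBIC)[...,::-1])
E
```

```text
11.45 [460.63 -52.09 102.82] [-1.57 -0.   -1.49] 0.4809413853634642 [-0.61  1.26 -0.98]
tcp row frame 455.34712736197014 -86.91656121467166
```

View pics/c7.png

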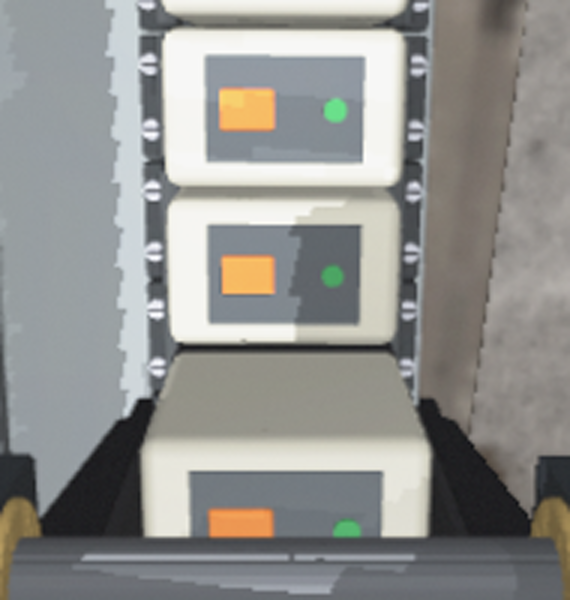

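The relay is in the gap with a sliver of clearance and no contact forces. Relay 3 is undisturbed, so I'm continuing down.

Emit:
{"name": "apply_moves", "arguments": {
  "increments": [
    [[0, 0.8, 0], [0, 0, 0], 4],
    [[0, 0.8, 0], [0, 0, 0], 4],
    [[0, 0.8, 0], [0, 0, 0], 4],
    [[0, 0.8, 0], [0, 0, 0], 4],
    [[0, 0, 0], [0, 0, 0], 4]
  ]
}}

```text
t: 12.12
eef_pos: [460.8, -52.1, 68.5]
tcp_rot: [-1.566, -0.002, -1.493]
ft_force: [0.1, -0.8, -0.9]
opening: 0.482
```

Emit:
{"name": "apply_moves", "arguments": {
  "increments": [
    [[0, 0.2, 0], [0, 0, 0], 4],
    [[0, 0.2, 0], [0, 0, 0], 4],
    [[0, 0.2, 0], [0, 0, 0], 4],
    [[0, 0, 0], [0, 0, 0], 4],
    [[0, 0, 0], [0, 0, 0], 4]
  ]
}}

```text
t: 12.75
eef_pos: [461.1, -52.2, 62.5]
tcp_rot: [-1.565, -0.002, -1.493]
ft_force: [-0.0, -0.7, -0.2]
opening: 0.481
```

Emit:
{"name": "apply_moves", "arguments": {
  "increments": [
    [[0, 0.1, -0.05], [0, 0, 0], 4],
    [[0, 0.2, 0], [0, 0, 0], 4],
    [[0, 0.2, 0], [0, 0, 0], 4],
    [[0, 0.15, 0], [0, 0, 0], 4],
    [[0, 0, 0], [0, 0, 0], 4]
  ]
}}

```text
t: 13.38
eef_pos: [460.7, -52.3, 55.7]
tcp_rot: [-1.565, -0.002, -1.493]
ft_force: [-0.8, -1.2, -0.1]
opening: 0.481
```

Emit:
{"name": "apply_moves", "arguments": {
  "increments": [
    [[0, 0.1, 0], [0, 0, 0], 4],
    [[0, 0, 0], [0, 0, 0], 4],
    [[0, 0.1, 0], [0, 0, 0], 4],
    [[0, 0, 0], [0, 0, 0], 4],
    [[0, 0, 0], [0, 0, 0], 4]
  ]
}}

```text
t: 14.0
eef_pos: [461.0, -52.4, 55.7]
tcp_rot: [-1.563, -0.003, -1.493]
ft_force: [-0.9, 0.6, -0.7]
opening: 0.486
```

Emit:
{"name": "apply_moves", "arguments": {
  "increments": [
    [[0, 0.25, 0], [-0.2, 0, 0], 4],
    [[0, 0.25, 0], [0, 0, 0], 4],
    [[0, 0.25, 0], [0, 0, 0], 4],
    [[0, 0.25, 0], [0, 0, 0], 4],
    [[0, 0.25, 0], [0, 0, 0], 4]
  ]
}}

```text
t: 14.62
eef_pos: [461.2, -53.0, 52.8]
tcp_rot: [-1.561, -0.006, -1.491]
ft_force: [-10.3, 1.2, 46.6]
opening: 0.482
```

```bash
python3 - <<'E'
from chk import *
save(p,'w8.png')
im=p['img'][60:300,160:380];cv2.imwrite('pics/c8.png',cv2.resize(im,None,fx=2.5,fy=2.5,interpolation=cv2.INTER_CUBIC)[...,::-1])
E
```

```text
14.625 [461.18 -53.    52.81] [-1.56 -0.01 -1.49] 0.4819749144175681 [-10.26   1.24  46.62]
tcp row frame 455.8248995055456 -87.8614730698714
```

View pics/c8.png

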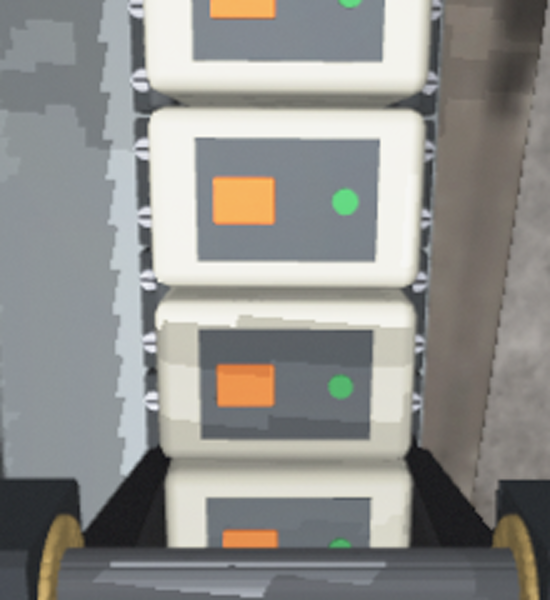

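It hit bottom: 46 N vertical at z=52.8, and its top is flush in line with its neighbours. I'll relax the force and release.

Emit:
{"name": "apply_moves", "arguments": {
  "increments": [
    [[0, 0, 0], [0, 0, 0], 4],
    [[0, 0, 0], [0, 0, 0], 4],
    [[0, 0, 0], [0, 0, 0], 4],
    [[0, 0, 0], [0, 0, 0], 6.5],
    [[0, 0, 0], [0, 0, 0], 6.5]
  ]
}}

```text
t: 15.3
eef_pos: [461.2, -53.0, 52.6]
tcp_rot: [-1.561, -0.006, -1.491]
ft_force: [-0.3, -0.7, 0.8]
opening: 0.64
```

Emit:
{"name": "apply_moves", "arguments": {
  "increments": [
    [[0, 0, 0], [0, 0, 0], 6.5],
    [[0, 0, 0], [0, 0, 0], 6.5],
    [[0, 0, 0], [0, 0, 0], 6.5],
    [[0, 0, 0], [0, 0, 0], 6.5],
    [[0, 0, 0], [0, 0, 0], 6.5]
  ]
}}

```text
t: 15.92
eef_pos: [461.2, -53.0, 52.5]
tcp_rot: [-1.562, -0.006, -1.491]
ft_force: [0.2, 0.2, 0.7]
opening: 0.686
```

Emit:
{"name": "apply_moves", "arguments": {
  "increments": [
    [[0, -1, 0], [0, 0, 0], 6.5],
    [[0, -3, 0], [0, 0, 0], 6.5],
    [[0, -4, 0], [0, 0, 0], 6.5],
    [[2, -4, 0], [0, 0, 0], 6.5],
    [[5, -2, 0], [0, 0, 0], 6.5]
  ]
}}

```text
t: 16.55
eef_pos: [464.6, -121.2, 198.6]
tcp_rot: [-1.564, -0.005, -1.487]
ft_force: [0.4, -0.6, -0.2]
opening: 0.676
```

Emit:
{"name": "apply_moves", "arguments": {
  "increments": [
    [[5, 0, 0], [0, 0, 0], 6.5],
    [[4, 0, 0], [0, 0, 0], 6.5],
    [[3, 0, 0], [0, 0, 0], 6.5],
    [[0, 0, 0], [0, 0, 0], 6.5],
    [[0, 0, 0], [0, 0, 0], 6.5]
  ]
}}

```text
t: 17.18
eef_pos: [474.4, -246.4, 205.1]
tcp_rot: [-1.558, -0.009, -1.49]
ft_force: [0.5, 0.2, 0.4]
opening: 0.681
```

```bash
python3 - <<'E'
from chk import *
save(p,'w9.png')
for t in ['selector_grip','selector','relay_1_mid','spare_relay_mid']:
  for d in nets.mark_of(p,t)[:6]:X=w(p,d['point']);print(t,round(d['confidence'],2),X,px(p,X))
E
```

```text
17.175 [ 474.39 -246.44  205.08] [-1.56 -0.01 -1.49] 0.6813854763583598 [0.49 0.16 0.42]
tcp row frame 454.30749654683524 -281.7460506444768
selector_grip 0.81 [ 473.41 -172.26   72.39] [277.25 116.09]Traceback (most recent call last):
  File "<stdin>", line 4, in <module>
ValueError: it knows: panel, relay_1_mid, relay_2_mid, relay_3_mid, relay_4_mid, selector_grip, socket_open_seat, spare_relay_mid
```

View pics/w9.png

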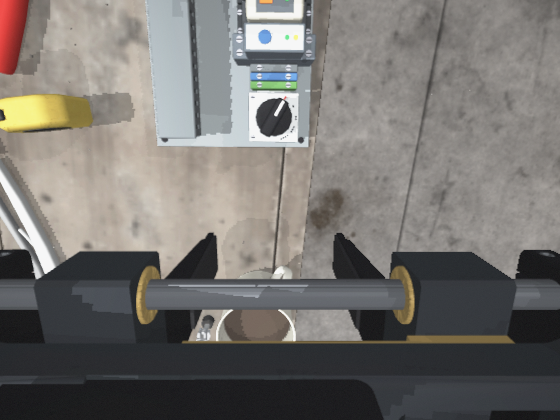

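The wrist view shows the selector at (274,117) with its white mark pointing up-right. I'll go nearer to measure the bar.

```bash
python3 -c "
from h import *
plan(468,-205,150,-1.495,n=3,polar=False)"
```

```text
3 rows
[[-1.4, 1.82, -0.13], [-0.7, 0.1, 0.5]]
[[-1.39, 1.84, -0.11], [-0.0, 0.1, 0.0]]
[[-1.39, 1.84, -0.11], [0.0, 0.1, 0.0]]
```

Emit:
{"name": "apply_moves", "arguments": {
  "increments": [
    [[-1.4, 1.82, -0.13], [-0.7, 0, 0.5], 5],
    [[-1.39, 1.84, -0.11], [0, 0, 0], 5],
    [[-1.39, 1.84, -0.11], [0, 0, 0], 5],
    [[0, 0, 0], [0, 0, 0], 5],
    [[0, 0, 0], [0, 0, 0], 5]
  ]
}}

```text
t: 17.9
eef_pos: [466.5, -198.2, 145.8]
tcp_rot: [-1.575, 0.003, -1.485]
ft_force: [0.4, 0.1, 0.6]
opening: 0.528
```

```bash
python3 - <<'E'
from chk import *
save(p,'w10.png')
q=[]
for d in nets.mark_of(p,'selector_grip')[:2]+nets.look_for(p,'selector_grip')[:1]:X=w(p,d['point']);print(round(d['confidence'],2),X,px(p,X));q.append(px(p,X))
for t in ('relay_1_mid','socket_open_seat'):
  for d in nets.mark_of(p,t): X=w(p,d['point']);print(t,round(d['confidence'],2),X,px(p,X))
u,v=q[0].astype(int);u0,v0=u-65,max(v-65,0);im=p['img'][v0:v+65,u0:u+65]
a=cv2.resize(im,(520,520),interpolation=cv2.INTER_CUBIC);print(u0,v0,im.shape)
b=cv2.resize(p['img'][:,130:430],(371,520))[:, :280]
cv2.imwrite('pics/c10.png',np.hstack([a,b])[...,::-1])
E
```

```text
17.9 [ 466.46 -198.19  145.75] [-1.57  0.   -1.48] 0.5283676732990379 [0.35 0.08 0.61]
tcp row frame 450.06065622682894 -233.03451468275162
0.85 [ 473.19 -175.51   77.12] [285.33 188.68]
0.65 [ 472.97 -171.95   71.35] [285.26 182.6 ]
220 123 (130, 130, 3)
```

View pics/c10.png

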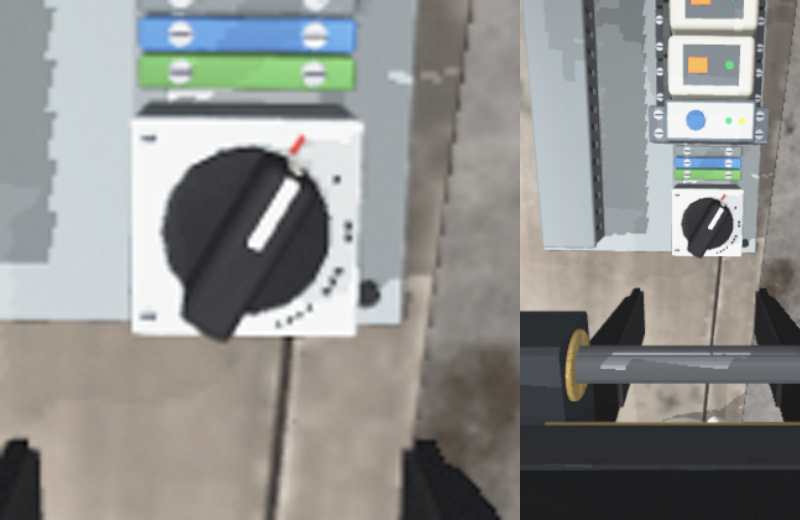

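```bash
python3 - <<'E'
from chk import *
for n in ('side','top','side','top'):
  q=shot(n)
  for d in nets.mark_of(q,'selector_grip')[:1]:X=w(q,d['point']);print(n,round(d['confidence'],2),X,px(q,X))
for z in (68,78): print(z,'barmid',ray(p,281.9,185.7,z),'disc',ray(p,281.5,180.5,z-16))
# white mark
im=p['img'][145:195,270:300].astype(int);m=(im.min(2)>150).astype(np.uint8)
n,l,st,c=cv2.connectedComponentsWithStats(m)
for k in range(1,n):
  if st[k,4]>15:
    ys,xs=np.where(l==k);W=np.array([ray(p,x+270,y+145,78)[:2] for x,y in zip(xs,ys)],np.float32);print(st[k],c[k]+[270,145],cv2.minAreaRect(W))
E
```

```text
18.15 [ 466.46 -198.89  146.08] [-1.57  0.   -1.49] 0.5275627961941607 [-0.06  0.75 -0.37]
tcp row frame 450.0111178876023 -233.72866409627508
side 0.61 [ 472.57 -172.     64.75] [280.08 152.54]
top 0.41 [ 466.07 -171.15   66.81] [377.34 184.04]
side 0.68 [ 473.71 -171.29   65.66] [279.57 152.34]
top 0.58 [464.28 -82.69  53.72] [340.58 185.01]
68 barmid [ 470.86 -176.     68.  ] disc [ 470.72 -174.74   52.  ]
78 barmid [ 470.5  -174.09   78.  ] disc [ 470.38 -172.99   62.  ]
[ 0  0 30  3 82] [285.3 145.9] ((469.7735290527344, -144.8300323486328), (20.99854850769043, 1.4276915788650513), 4.797877788543701)
[  0   6  30  18 290] [285.59 156.19] ((470.7352294921875, -153.97401428222656), (11.60130500793457, 22.331119537353516), 89.66410064697266)
[12 22 13 18 81] [287.88 175.21] ((474.175048828125, -165.9043426513672), (14.377079963684082, 3.0069727897644043), 63.49686813354492)
```

The knob's white mark is at 63.5°, on the red off bar, and its axis is near (470.5, -174). The relay tops in the row look even. Next I'll align over the knob.

```bash
python3 -c "
from h import *
plan(470.5,-174,115,-2.015,n=4,polar=False)"
```

```text
4 rows
[[-0.6, 0.77, 0.16], [0.2, 7.6, -0.1]]
[[-0.62, 0.77, 0.08], [-0.0, 7.6, 0.0]]
[[-0.62, 0.77, -0.01], [0.0, 7.6, -0.0]]
[[-0.62, 0.77, -0.09], [0.0, 7.6, -0.0]]
```

Emit:
{"name": "apply_moves", "arguments": {
  "increments": [
    [[-0.6, 0.77, 0.16], [0.2, 7.6, 0], 4],
    [[-0.62, 0.77, 0.08], [0, 7.6, 0], 4],
    [[-0.62, 0.77, -0.01], [0, 7.6, 0], 4],
    [[-0.62, 0.77, -0.09], [0, 7.6, 0], 4],
    [[0, 0, 0], [0, 0, 0], 4]
  ]
}}

```text
t: 19.23
eef_pos: [470.8, -173.5, 114.3]
tcp_rot: [-1.572, 0.002, -2.031]
ft_force: [0.3, 0.2, -0.2]
opening: 0.422
```

```bash
python3 - <<'E'
from chk import *
save(p,'w11.png')
plan(470.5,-174,115,-2.015,n=1,polar=False)
print(px(p,[470.5,-174,78]))
E
```

```text
19.225 [ 470.84 -173.5   114.27] [-1.57  0.   -2.03] 0.4224675518526803 [ 0.29  0.2  -0.17]
tcp row frame 456.30815740169885 -208.7500423183491
1 rows
[[0.04, -0.04, -0.04], [0.0, -0.9, -0.1]]
[273.38 232.11]
```

```bash
python3 - <<'E'
from chk import *
im=p['img'][170:245,245:305].astype(int);m=(im.min(2)>150).astype(np.uint8)
n,l,st,c=cv2.connectedComponentsWithStats(m)
for k in range(1,n):
  if 15<st[k,4]<400:
    ys,xs=np.where(l==k);W=np.array([ray(p,x+245,y+170,78)[:2] for x,y in zip(xs,ys)],np.float32);r=cv2.minAreaRect(W);print(st[k],c[k]+[245,170],r)
    Z=R.from_euler('xyz',s['tcp_rot']).inv().apply(np.r_[r[0],78]-P);print('in tool',Z)
E
```

```text
19.275 [ 471.01 -173.8   114.58] [-1.57  0.   -2.03] 0.42036976389888625 [-0.73 -0.06  0.79]
tcp row frame 456.4564961478043 -209.05857544663746
[ 0  0 32 23 83] [263.57 177.96] ((477.9606628417969, -137.9442138671875), (23.717287063598633, 5.8539228439331055), 4.769632816314697)
in tool [-35.15  36.65  -9.65]
[ 39   0  21  35 379] [297.51 181.56] ((501.7803955078125, -152.51885986328125), (11.149453163146973, 26.104642868041992), 3.8792922496795654)
in tool [-32.64  36.64  18.16]
[26 30  3  7 18] [271.83 203.  ] ((478.81512451171875, -155.94139099121094), (4.06480598449707, 1.3175022602081299), 63.532901763916016)
in tool [-19.39  36.62  -0.91]
[25 39  5 22 96] [271.8  220.12] ((473.728271484375, -166.1202392578125), (14.602794647216797, 2.684234857559204), 63.575706481933594)
in tool [-8.02 36.6  -0.96]
```

Emit:
{"name": "apply_moves", "arguments": {
  "increments": [
    [[0, 1, -0.09], [0, 0, 0], 4],
    [[0, 1.4, 0], [0, 0, 0], 4],
    [[0, 1.4, 0], [0, 0, 0], 4],
    [[0, 1.2, 0], [0, 0, 0], 4],
    [[0, 0, 0], [0, 0, 0], 4]
  ]
}}

```text
t: 19.95
eef_pos: [470.0, -174.0, 61.0]
tcp_rot: [-1.571, 0.002, -2.026]
ft_force: [-0.7, 0.1, 0.2]
opening: 0.423
```

Emit:
{"name": "apply_moves", "arguments": {
  "increments": [
    [[0, 0.3, 0], [0, 0, 0], 4],
    [[0, 0, 0], [0, 0, 0], 2],
    [[0, 0, 0], [0, 0, 0], 0.9],
    [[0, 0, 0], [0, 0, 0], 0.9],
    [[0, 0, 0], [0, 0, 0], 0.9]
  ]
}}

```text
t: 20.58
eef_pos: [469.1, -173.4, 58.4]
tcp_rot: [-1.573, 0.002, -2.026]
ft_force: [-6.1, 1.9, -0.5]
opening: 0.119
```

Emit:
{"name": "apply_moves", "arguments": {
  "increments": [
    [[0, 0, 0], [0, 0, 0], 0.9],
    [[0, 0, 0], [0, 0, 0], 0.9],
    [[0, 0, 0], [0, 0, 0], 0.9],
    [[0, 0, 0], [0, 0, 0], 0.9],
    [[0, 0, 0], [0, 0, 0], 0.9]
  ]
}}

```text
t: 21.2
eef_pos: [469.1, -173.4, 58.4]
tcp_rot: [-1.573, 0.002, -2.026]
ft_force: [-0.6, -0.1, -2.5]
opening: 0.122
```

Emit:
{"name": "apply_moves", "arguments": {
  "increments": [
    [[0, 0, 0], [0, 6, 0], 0.9],
    [[0, 0, 0], [0, 6, 0], 0.9],
    [[0, 0, 0], [0, 6, 0], 0.9],
    [[0, 0, 0], [0, 6, 0], 0.9],
    [[0, 0, 0], [0, 6, 0], 0.9]
  ]
}}

```text
t: 21.82
eef_pos: [469.0, -173.4, 58.4]
tcp_rot: [-1.574, 0.0, -2.565]
ft_force: [-1.4, 0.4, -1.2]
opening: 0.117
```

Emit:
{"name": "apply_moves", "arguments": {
  "increments": [
    [[0, 0, 0], [0, 6, 0], 0.9],
    [[0, 0, 0], [0, 6, 0], 0.9],
    [[0, 0, 0], [0, 6, 0], 0.9],
    [[0, 0, 0], [0, 6, 0], 0.9],
    [[0, 0, 0], [0, 6, 0], 0.9]
  ]
}}

```text
t: 22.45
eef_pos: [469.1, -173.5, 58.4]
tcp_rot: [-1.573, -0.001, -3.106]
ft_force: [-1.0, 0.5, -1.0]
opening: 0.118
```

Emit:
{"name": "apply_moves", "arguments": {
  "increments": [
    [[0, 0, 0], [0, 6, 0], 0.9],
    [[0, 0, 0], [0, 6, 0], 0.9],
    [[0, 0, 0], [0, 6, 0], 0.9],
    [[0, 0, 0], [0, 4, 0], 0.9],
    [[0, 0, 0], [0, 0, 0], 0.9]
  ]
}}

```text
t: 23.08
eef_pos: [469.1, -173.5, 58.4]
tcp_rot: [-1.572, -0.002, 2.78]
ft_force: [-0.7, 0.6, -1.1]
opening: 0.116
```

Emit:
{"name": "apply_moves", "arguments": {
  "increments": [
    [[0, 0, 0], [0, 4, 0], 0.9],
    [[0, 0, 0], [0, 0, 0], 0.9],
    [[0, 0, 0], [0, 0, 0], 0.9],
    [[0, 0, 0], [0, 0, 0], 0.9],
    [[0, 0, 0], [0, 0, 0], 0.9]
  ]
}}

```text
t: 23.7
eef_pos: [469.0, -173.5, 58.4]
tcp_rot: [-1.572, -0.002, 2.717]
ft_force: [-0.4, -0.3, -0.8]
opening: 0.122
```

Emit:
{"name": "apply_moves", "arguments": {
  "increments": [
    [[0, 0, 0], [0, 1.5, 0], 0.9],
    [[0, 0, 0], [0, 0, 0], 0.9],
    [[0, 0, 0], [0, 0, 0], 4],
    [[0, 0, 0], [0, 0, 0], 4],
    [[0, 0, 0], [0, 0, 0], 4]
  ]
}}

```text
t: 24.32
eef_pos: [469.6, -173.8, 58.8]
tcp_rot: [-1.572, -0.001, 2.69]
ft_force: [0.4, 0.2, 0.8]
opening: 0.373
```

Emit:
{"name": "apply_moves", "arguments": {
  "increments": [
    [[0, 0, 0], [0, 0, 0], 4],
    [[0, 0, 0], [0, 0, 0], 4],
    [[0, -1.5, 0], [0, 0, 0], 4],
    [[0, -4, 0], [0, 0, 0], 4],
    [[0, -4, 0], [0, 0, 0], 4]
  ]
}}

```text
t: 24.95
eef_pos: [468.7, -173.5, 155.9]
tcp_rot: [-1.572, -0.005, 2.69]
ft_force: [0.3, -0.3, -0.1]
opening: 0.418
```

```bash
python3 -c "
from h import *
plan(462,-155,245,-1.5,n=14,polar=False)"|sed -n '2p;8p;15p'
```

```text
[[0.1, -0.64, -0.1], [0.1, -8.6, 0.3]]
[[-0.01, -0.64, -0.14], [0.0, -8.6, 0.0]]
[[-0.13, -0.64, -0.06], [-0.0, -8.6, -0.0]]
```

Emit:
{"name": "apply_moves", "arguments": {
  "increments": [
    [[0.1, -3, -0.1], [0.1, -8.6, 0.3], 4],
    [[0.1, -3, -0.1], [0, -8.6, 0], 4],
    [[0, -2, -0.1], [0, -8.6, 0], 4],
    [[0, 0, -0.1], [0, -8.6, 0], 4],
    [[0, 0, -0.1], [0, -8.6, 0], 4]
  ]
}}

```text
t: 25.58
eef_pos: [467.4, -167.7, 247.6]
tcp_rot: [-1.563, 0.008, -2.82]
ft_force: [-1.3, 0.4, 0.1]
opening: 0.421
```

Emit:
{"name": "apply_moves", "arguments": {
  "increments": [
    [[0, 0, -0.1], [0, -8.6, 0], 4],
    [[0, 0, -0.1], [0, -8.6, 0], 4],
    [[0, 0, -0.1], [0, -8.6, 0], 4],
    [[-0.1, 0, -0.1], [0, -8.6, 0], 4],
    [[-0.1, 0, -0.1], [0, -8.6, 0], 4]
  ]
}}

```text
t: 26.2
eef_pos: [464.6, -161.5, 253.2]
tcp_rot: [-1.556, 0.0, -2.043]
ft_force: [-0.0, -0.1, -0.3]
opening: 0.422
```

Emit:
{"name": "apply_moves", "arguments": {
  "increments": [
    [[-0.1, 0, -0.1], [0, -8.6, 0], 4],
    [[-0.5, 0, -0.1], [0, -8.6, 0], 4],
    [[-0.5, 0, 0], [0, -8.6, 0], 4],
    [[-0.5, 0, 0], [0, -8, 0], 4],
    [[0, 0, 0], [0, 0, 0], 4]
  ]
}}

```text
t: 26.82
eef_pos: [464.5, -144.0, 258.4]
tcp_rot: [-1.555, -0.011, -1.434]
ft_force: [0.5, -1.2, 0.5]
opening: 0.419
```

```bash
python3 - <<'E'
from chk import *
save(p,'w12.png')
for t in ('selector_grip','spare_relay_mid','relay_1_mid','socket_open_seat'):
  for d in nets.mark_of(p,t)[:6]: X=w(p,d['point']);print(t,round(d['confidence'],2),X,px(p,X))
a=px(p,[455,0,86.5]);b=px(p,[470.5,-174,78]);print(a,b)
im=p['img'][0:300,180:380];cv2.imwrite('pics/c12.png',cv2.resize(im,(400,600),interpolation=cv2.INTER_CUBIC)[...,::-1])
print(px(p,[461.3,-51.8,86.5]))
E
```

```text
26.825 [ 464.46 -144.05  258.36] [-1.55 -0.01 -1.43] 0.41910853902361367 [ 0.54 -1.18  0.5 ]
tcp row frame 452.18097586903565 -178.89408020327627
selector_grip 0.65 [ 475.14 -173.3    75.05] [277.1  211.76]
spare_relay_mid 0.64 [461.45 -47.64  61.36] [280.22  94.72]
relay_1_mid 0.91 [456.72  44.49  57.59] [288.21  -1.38]
[281.36  39.91] [272.98 212.57]
[280.32  97.38]
```

View pics/c12.png

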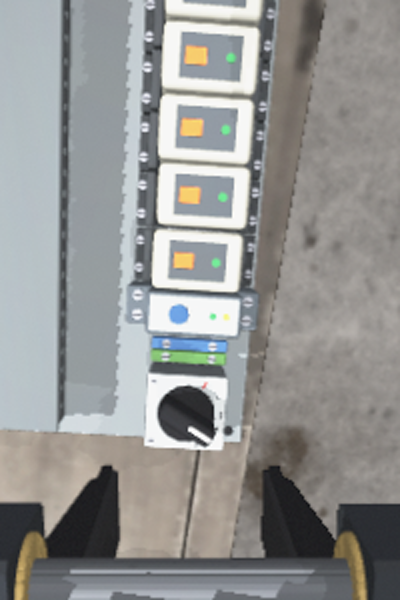

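The final image shows five relays in one even row, with the spare fourth at (203,195), and the knob mark pointing to dot three at (200,437). One last numeric check before handing in.

```bash
python3 - <<'E'
from chk import *
for c in [(209,58),(206,129),(203,196),(196,260)]:
  u,v=180+c[0]/2,c[1]/2;b=(int(u-26),int(u+26),max(int(v-20),0),int(v+20))
  try:
    r=label(p,*b,86.5);print(np.array(r[0])@ex,np.array(r[0])@ey)
  except Exception as e: print(e)
im=p['img'][205:228,268:292].astype(int);m=(im.min(2)>140).astype(np.uint8)
n,l,st,c=cv2.connectedComponentsWithStats(m)
for k in range(1,n):
  if st[k,4]>12:
    ys,xs=np.where(l==k);W=np.array([ray(p,x+268,y+205,78)[:2] for x,y in zip(xs,ys)],np.float32);print(st[k],cv2.minAreaRect(W))
E
```

```text
27.075 [ 464.58 -144.47  257.6 ] [-1.56 -0.01 -1.44] 0.4238683027801337 [ 0.37  0.26 -0.5 ]
tcp row frame 452.2691019010596 -179.32520975296669
label ((457.0970764160156, 10.938827514648438), (30.23362922668457, 20.542510986328125), 3.594452381134033)
456.6081661518025 -23.798693639609084
label ((459.3324890136719, -20.472278594970703), (30.220020294189453, 20.19109535217285), 3.6834001541137695)
456.4521793770537 -55.28885598656463
label ((462.5025329589844, -51.54609298706055), (30.239124298095703, 20.21233367919922), 4.378570556640625)
457.2537355340978 -86.51366386774089
label ((463.82891845703125, -83.50826263427734), (30.143321990966797, 20.235885620117188), 4.215154647827148)
456.14950514339495 -118.48427947475015
[  0   0  24  23 225] ((478.18475341796875, -177.5188446044922), (26.000083923339844, 25.9337158203125), 8.42675495147705)
```

```bash
python3 -c "
from cell import env;print(env.job_done())"
```

```text
the job is handed in; nothing more can be done
None
```

The spare relay is in the empty fourth socket, and the selector is turned to speed three and released. I handed the job in at about 27 s of the 54 s allowed. `job_done()` gives no verdict, so what follows is from my own checks.

- **Relay:** I lowered it with the selector still at off and pressed it home once, peaking at about 47 N on the wrist. In the last picture all five relays stand in an even row:
  - **Height:** its top label measures 30.24 mm across, against 30.14–30.23 mm on its neighbours, so the tops are level.
  - **Position:** it sits about 0.9 mm off the row line, inside the 1.5 mm play between the lips. Its spacing to the neighbours is 31.2 and 32.0 mm, against the nominal 31.5 mm.
  - **Neighbours:** relays 2 and 3 stayed where they were measured before, to about 1 mm. I did not re-measure the first and last relays; they only looked undisturbed.
- **Selector:** I turned it about 1.57 rad clockwise and let go. The last picture shows the white mark at the third dot. My numeric check of its angle failed because the white housing merged with the mark, so this rests on the picture and the 1.57 rad wrist turn.

The gripper was clear of everything, about 180 mm above the knob, when I handed in.

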